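# Stand the fallen bottle in the capping carriage and index it under the spindle

## Task

One of the three capped white bottles has fallen out of the carriage of the capping stand: pick it up from the table and stand it upright in the carriage's empty place. Then take the carriage by its black knob and slide it along the rail until the spring ball clicks into the notch that puts this bottle exactly under the capping spindle, and finish while still gripping the knob, holding the carriage there, not letting go. Keep the other two bottles standing in their places and leave the other things on the table alone.

Things in the scene. Friction and masses are not known exactly. Their poses are not given: they have to be found in the camera images.
- capping_stand: Fixed stand: grey base (150 mm in x, 380 mm in y, top 14 mm up), rail, notched index bar along its front, column behind (x = +100 mm) with the spindle. Origin on the table below the spindle axis; y runs along the rail, +x away from the robot; the bottle lane is at x = 0. Ball notches lie at y = +180 mm (loading, where the carriage starts), +80, 0 and -80 mm.
- spindle (a point): Centre of the lower face of the spindle's round chuck (diameter 48 mm), 124.5 mm above the table. Above it the spindle, its 44 mm housing on a cross arm from the column (183 to 229 mm high) and a round palm knob (52 mm wide) up to 266 mm.
- carriage (a joint): Travel of the carriage along the rail, m: 0 in the loading notch at the start, growing as it slides along the stand's -y towards and under the spindle; stops at 0.266. The inner place is under the spindle at 0.100, the middle one at 0.180, the outer one at 0.260, each with its notch. Sliding it takes about 3 to 5 N, ball on the bar included.
- detent_ball (a joint): Spring ball nose (radius 6 mm) in the plunger at the middle of the carriage's front: 0 seated in a notch, 0.0025 m riding on the bar between notches. Within about 4 mm of a notch the drag falls to nothing and the notch draws the carriage in and centres it to 1 mm when the grip is eased; pulling out of a notch takes about 9 to 14 N.
- place_outer (a point): Centre of the floor of the carriage's outer place (+y end, nearest the knob); moves with the carriage. Carriage: aluminium plate 74 x 250 mm, top 46 mm above the table, three round pockets in a row, 52 mm wide, 12 mm deep (floors 34 mm above the table), 80 mm apart. The empty place is the one with no bottle standing in it.
- place_middle (a point): The same for the middle place.
- place_inner (a point): The same for the inner place (nearest the spindle at the start).
- knob_grip (a point): Middle of the black knurled knob, an upright cylinder 22 mm in diameter and 40 mm tall (65 to 105 mm above the table) on a short steel pin at the carriage's +y end, in line with the lane, 100 mm beyond the outer place; this point is 85 mm above the table. Rigid with the carriage.
- fallen_bottle: White plastic bottle with a white screw cap lying on the table at the right: 46 mm in diameter, 80 mm tall, the straight body reaching 61 mm from the base, the cap 38 mm wide (does not come off), about 70 g. Origin: centre of its underside; its z axis points from base to cap (level at the start, the cap to the table's front edge or front right).
- bottle_a: An identical white bottle standing in a place of the carriage. Origin: centre of its underside, z up.
- bottle_b: Another identical white bottle standing in a place of the carriage. Origin and axes as bottle_a.
- bench_timer: Bystander: small white timer, 58 x 62 x 17 mm, on the table in front of the stand's left part. Leave it alone.
- spare_cap: Bystander: loose white screw cap, 38 mm wide, 18 mm tall, on the table right of the stand. Leave it alone.
- open_bottle: Bystander: open white bottle, 43 mm wide, 78 mm tall, standing on the table behind the stand. Leave it alone.
Mind the look-alikes: they are no part of the job. What is shaped like the bottle_b but blue or pink is not meant.

How it is judged:
By the outcome, as a careful person would: the job done as asked, in the order asked, and still so for the second after the job is handed in, while the arm keeps its last pose, push and grip.
It also fails if it takes over 64 s, if anything falls off the work surface, if the arm or the gripper's body presses on something with over 40 N, if the wrist force passes 120 N, or if a joint passes its speed limit or range.

## Robot

A 7-joint arm with a two-finger parallel gripper is mounted at the origin on a cart in front of the work surface, level with it; the furniture and walls round the work are solid. World frame = base frame: x ahead of the robot, y to its left, z up, the work surface at z = 0. Lengths are in m, angles in rad, forces in N, time in s.
With the tool pointing down it reaches from about 0.4 to 0.85 m from the base axis. Payload 4.5 kg.
Tool frame: the origin (TCP) lies at the very end of the fingers, on their centre line; the grasp point (between the pads) lies bot.hold_point_z behind it (bot.hold_point_z is the distance from the TCP to the grasp point, in m); z points along the fingers, y is the line along which they close (so a half turn about z gives the same grasp; the last joint's range is limited). The gripper opens to 88 mm and grips with 3 to 60 N. Pads are 18 mm wide; open, the fingers measure 123 mm over their backs; the gripper's body (75 mm by 187 mm) begins 45 mm behind the grasp point.
Start: joints at [-1.242, 0.689, -0.195, 1.565, 0.157, 0.902, -0.215], TCP at [0.182, 0.598, 0.239] pointing down, gripper open.
Joint ranges: [-3.01, 3.01], [-0.46, 2.08], [-1.47, 1.51], [0.13, 2.56], [-1, 4.14], [0.04, 2.09], [-2.66, 2.66]. Speed limits (rad/s): [2.57, 2.57, 3.14, 3.14, 3.14, 3.14, 3.14].

## Interface

Orientations are given as a unit quaternion [x, y, z, w].
In Python, from rig import bot gives the robot as it stands. The module is installed in compiled form; this text tells all that it offers.
- The arm moves only by the shell command python3 -m pendant 'ROWS'. ROWS is JSON, a list that holds one entry, the list of rows, each a list of 7 numbers: the turn, a rotation vector about the world's x, y, z in degrees, then the shift along the world's x, y, z in mm, then the finger opening in mm, from 0 to 88.1. A call has 1 to 12 rows; each row shifts and turns the commanded pose from where the row before left it; what a row does not reach is not made up. A row lasts 1/12 s, in which the tool goes at most 41.7 mm and 7.16 degrees, less where a joint would pass 70% of its speed; a pose out of reach is approached as far as the arm can. A call is refused whole if a number of a shift passes 41.7 or a number of a turn 7.16, either way. A call with a gripper value outside its range is refused whole. The fingers move at their own pace and stop on an object; the grip force is fixed at half the most. Time passes only in rows, so rows that do not move let the fingers close. It gives the time, the measured TCP pose, the force, the opening and the grip force at its end, in the units of the state.
- bot.observe(): the state, without advancing time (a new reading comes with each control period).
- bot.snapshot(name): name is "scene" or "top" or "wrist"; returns the picture (400x640x3 uint8, red, green, blue); there is no depth.
- bot.get_calibration(name): a dict with "mtx" (3x3 intrinsics, pixels), "R" (3x3) and "t" (3): a world point X has camera coordinates R X + t. Camera axes: x right, y down, z forward; pixel columns grow to the right and rows downward; lengths in m; the calibration is good to about 2 mm. A picture is of the moment at which its call begins: read the wrist's pose just before it. get_calibration takes no time and is no camera call; for the wrist camera it gives the pose at the moment of the call.
- bot.job_done(): hands the job in; it is judged then, once.
The state is a dict: "time_s": time; "joint_positions": joint angles; "dq": joint speeds; "joint_efforts": joint torques, N m; "tcp_pos": TCP position; "tcp_rot": TCP orientation; "wrist_force": force on the tool from outside, world axes, zero at the start; "wrist_torque": the same for the moment, N m; "gripper_width": finger opening in m; "grasp_force": force on a finger pad.
Only numpy, scipy, OpenCV 4.12 (cv2) and the standard library are available. Lean on these libraries where they do the work, as an engineer would, in place of code of your own. Each camera call takes 0.05 s, during which the arm holds its last target. There are 200 camera calls.

## Working session

There is one attempt and no reset: what is moved stays moved. The work goes in short steps, Python scripts to look and compute and a shell command to move; the robot and the scene stay as the last step left them, time stands still between calls to the robot, and variables do not carry over. Pictures are saved under pics/ and viewed, at most 10 in all, crops included, and the job is handed in when it is done.

```bash
mkdir -p pics; cat > h.py <<'E'
import numpy as np, cv2
from rig import bot
def save(n,f):
    im=bot.snapshot(n); cv2.imwrite('pics/'+f,im[...,::-1]); return im
def ray(n,uv,z,c=None):
    c=c or bot.get_calibration(n); K,R,t=map(np.array,(c['mtx'],c['R'],c['t']))
    d=R.T@np.linalg.inv(K)@np.array([uv[0],uv[1],1.]); o=-R.T@t
    return o+d*(z-o[2])/d[2]
def proj(n,X,c=None):
    c=c or bot.get_calibration(n); K,R,t=map(np.array,(c['mtx'],c['R'],c['t']))
    p=K@(R@np.array(X)+t); return p[:2]/p[2]
E
python3 - <<'E'
from h import *
print(bot.hold_point_z,bot.observe())
a=save('scene','s0.png');b=save('top','t0.png');np.savez('i0.npz',s=a,t=b)
for n in('scene','top'):
    c=bot.get_calibration(n);print(n,c)
E
```

```text
0.0187 {'time_s': 0.0, 'joint_positions': array([-1.24221544,  0.68997738, -0.19451008,  1.56635704,  0.15729867,
        0.90251342, -0.21508063]), 'dq': array([ 6.45451443e-04, -2.68048901e-04, -2.16817241e-04,  4.94125302e-05,
        1.00649976e-03,  1.60783363e-03, -7.20245761e-04]), 'joint_efforts': array([-2.41857524e-04, -5.27558577e+01, -1.26683548e+00, -1.53429973e+01,
       -5.26543683e-02,  6.59255980e-03,  1.69938462e-04]), 'tcp_pos': array([0.18144476, 0.59740783, 0.2379106 ]), 'tcp_rot': array([ 1.46807089e-01,  9.89164703e-01, -9.29398504e-04, -6.70835016e-05]), 'wrist_force': array([-0.46336108, -0.43262724,  0.57653979]), 'wrist_torque': array([-0.00987369,  0.02271728,  0.00280878]), 'grasp_force': 0.0, 'gripper_width': 0.08820918202013601}
scene {'mtx': array([[371.64085188,   0.        , 321.30881748],
       [  0.        , 371.64085188, 201.23288688],
       [  0.        ,   0.        ,   1.        ]]), 'R': array([[ 0.91509578, -0.40304898,  0.01229741],
       [-0.27055589, -0.63632089, -0.72242317],
       [ 0.29899702,  0.65775926, -0.69134184]]), 't': array([-0.47304931,  0.22292091,  0.81992437])}
top {'mtx': array([[410.81828479,   0.        , 310.54668521],
       [  0.        , 410.81828479, 197.8313025 ],
       [  0.        ,   0.        ,   1.        ]]), 'R': array([[ 1.29297377e-02, -9.99912912e-01,  2.64394663e-03],
       [-9.72826561e-01, -1.31907131e-02, -2.31159007e-01],
       [ 2.31173752e-01,  4.16723830e-04, -9.72912392e-01]]), 't': array([-0.01875757,  0.55783616,  1.16662807])}
```

View pics/t0.png

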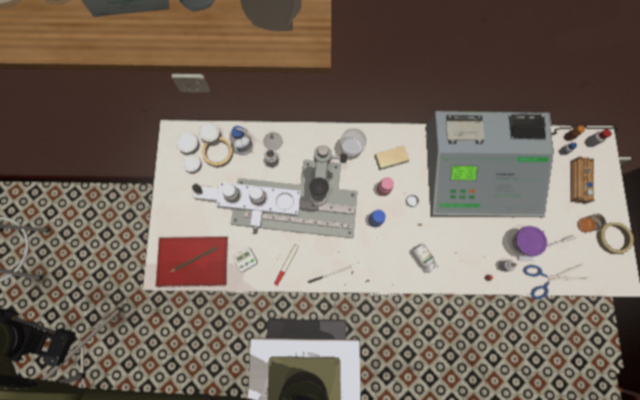

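View pics/s0.png

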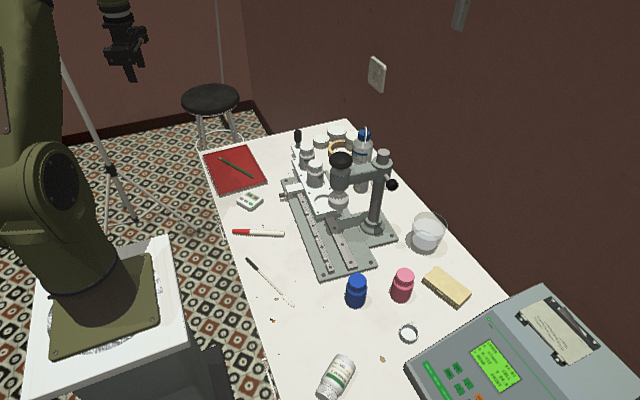

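In the top view the knob is at (197,189). Bottles stand at about (231,192) and (258,195), and the empty pocket at (285,202) is the inner one, beside the spindle at (318,189). Bottle candidates:
- White and lying at top (424,257), scene (336,377): it fits, being white, capped and on its side at the right.
- Blue (377,217) and pink (386,185): wrong colour.
- Ring (412,200): the spare cap.
- Bottles at the back left: standing.

I'll confirm with an enlarged crop.

```bash
python3 - <<'E'
from h import *
i=np.load('i0.npz');t,s=i['t'],i['s']
r=lambda im,x,y,w,h,W,H:cv2.resize(im[y:y+h,x:x+w],(W,H),interpolation=cv2.INTER_CUBIC)
A=r(t,400,235,50,40,375,300);B=r(s,300,345,70,55,382,300);C=r(t,180,140,190,75,757,299)
cv2.imwrite('pics/crop.png',np.vstack([np.hstack([A,B]),C])[...,::-1])
# fallen bottle mask in top: bright/any vs table via saturation/shadow is weak -> print gray patch stats
print(t[257,440],t[250,405])
for n,uv,z in[('top',(424,257),.023),('scene',(336,377),.023),('top',(197,189),.105),('scene',(298,131),.105)]:print(n,ray(n,uv,z).round(4))
E
```

```text
[212 208 197] [213 208 197]
top [ 0.39   -0.3545  0.023 ]
scene [ 0.3907 -0.3535  0.023 ]
top [0.5706 0.3196 0.105 ]
scene [0.5793 0.3209 0.105 ]
```

View pics/crop.png

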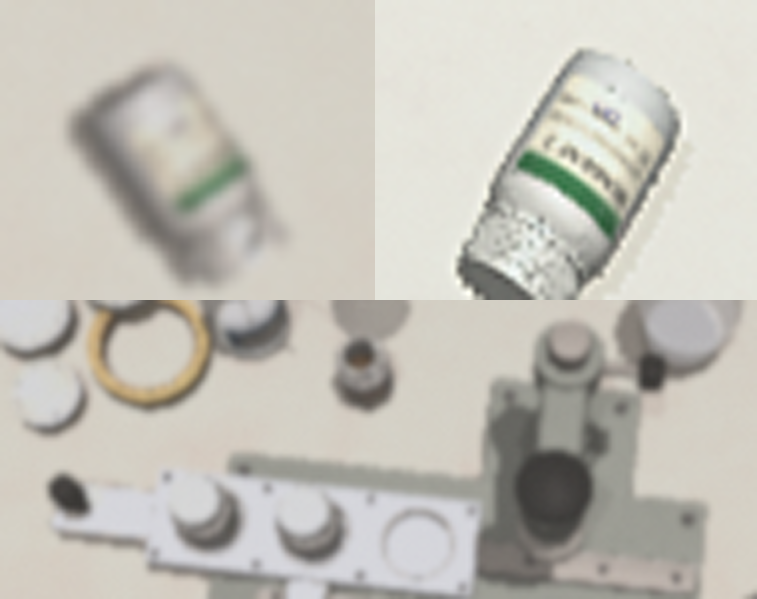

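The enlarged crop confirms the white capped bottle lying on its side, with the cap to the lower right in top. The carriage holds two standing bottles, and the inner pocket is empty at about top (285.4,201.4).

```bash
python3 - <<'E'
from h import *
R=lambda n,u,z:ray(n,u,z).round(4)
print('base',R('top',(417.3,247.7),.03),R('scene',(347.6,359.7),.023)); print('cap',R('top',(431.3,269),.03),R('scene',(326.6,395.5),.023))
p=R('top',(285.4,201.4),.046);m=R('top',(256.8,193.2),.114);o=R('top',(228.9,189.4),.114)
print('pocket',p,'mid',m,'out',o); d=o-p;print(np.degrees(np.arctan2(d[1],d[0])),np.linalg.norm(d[:2]))
for n,u,z in[('device front L',(432,213),.0),('table front',(420,292),0),('blue',(377,217),.06),('timer',(246,260),.017)]:print(n,R('top',u,z))
E
python3 -m pendant '[[[0,0,0,40,-10,15,88],[0,0,4,38,-14,15,88],[0,0,4,36,-20,15,88],[0,0,4,34,-24,15,88],[0,0,4,30,-28,15,88],[0,0,4,28,-30,10,88],[0,0,4,18,-36,5,88],[0,0,4,10,-40,0,88],[0,0,4,0,-41,0,88],[0,0,4,0,-41,0,88],[0,0,4,0,-41,0,88],[0,0,4,0,-41,0,88]]]'
python3 -c "
from h import *;o=bot.observe();print(o['joint_positions'].round(2))"
```

```text
base [ 0.4169 -0.3339  0.03  ] [ 0.4248 -0.3334  0.023 ]
cap [ 0.3542 -0.3725  0.03  ] [ 0.3615 -0.3757  0.023 ]
pocket [0.5505 0.0649 0.046 ] mid [0.5581 0.1438 0.114 ] out [0.5683 0.2249 0.114 ]
83.65194767250775 0.16098708022695485
device front L [ 0.5298 -0.393   0.    ]
table front [ 0.2876 -0.3436  0.    ]
blue [ 0.5033 -0.2102  0.06  ]
timer [0.3745 0.1805 0.017 ]
time_s: 1.1
tcp_pos: [0.4062, 0.2349, 0.3247]
tcp_rot: [-0.236, 0.972, -0.0, -0.0]
wrist_force: [-0.6, -0.8, -0.2]
gripper_width: 0.0877
grasp_force: 0.0
[-0.3   0.4  -0.47  1.88  0.22  0.91  1.17]
```

```bash
python3 -m pendant '[[[0,0,1,0,-41,0,88],[0,0,1,0,-41,0,88],[0,0,1,0,-41,0,88],[0,0,1,0,-41,0,88],[0,0,1,0,-41,0,88],[0,0,1,0,-41,0,88],[0,0,0.5,0,-41,0,88],[0,0,0,0,-41,0,88],[0,0,0,0,-41,-10,88],[0,0,0,0,-41,-15,88],[0,0,0,0,-41,-20,88],[0,0,0,0,-41,-20,88]]]' >/dev/null
python3 -m pendant '[[[0,0,0,0,-41,-20,88],[0,0,0,0,-35,-20,88],[0,0,0,0,0,0,88],[0,0,0,0,0,0,88]]]'
python3 - <<'E'
from h import *;print(bot.observe()['joint_positions'].round(2))
c=bot.get_calibration('wrist');w=save('wrist','w1.png');s=bot.snapshot('scene');t=bot.snapshot('top')
import pickle;pickle.dump((c,w),open('w1.pkl','wb'))
print(proj('wrist',(.3895,-.354,.023),c))
E
```

```text
time_s: 2.43
tcp_pos: [0.4051, -0.3193, 0.2243]
tcp_rot: [-0.287, 0.958, 0.001, -0.001]
wrist_force: [0.8, 1.5, 0.9]
gripper_width: 0.0879
grasp_force: 0.0
[ 0.8   0.58 -0.35  1.9   0.29  0.71  2.43]
[295.04975092 148.01486523]
```

View pics/w1.png

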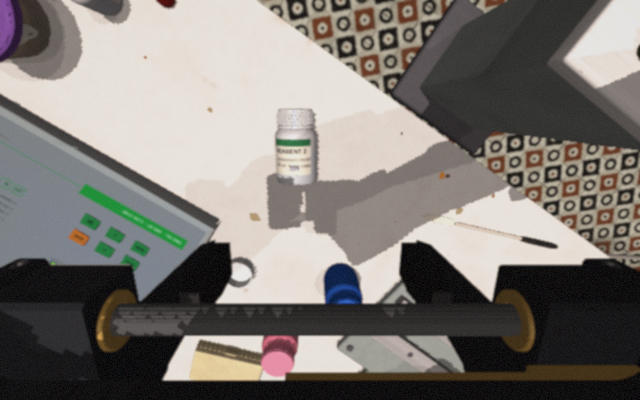

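```bash
python3 - <<'E'
from h import *;import pickle
c,w=pickle.load(open('w1.pkl','rb'));R,t=map(np.array,(c['R'],c['t']))
from scipy.spatial.transform import Rotation as Ro
o=bot.observe();T=Ro.from_quat(o['tcp_rot'])
print('cam in tool',T.inv().apply(-R.T@t-o['tcp_pos']).round(3),T.as_matrix().round(3))
for u,z in[((295,108),.019),((297,187),.015),((275.5,165),.023),((319,165),.023),((297,165),.04)]:print(u,ray('wrist',u,z,c).round(4))
a=ray('wrist',(295.,115),.035,c);b=ray('wrist',(297.5,170),.046,c);d=a-b;print(np.degrees(np.arctan2(d[1],d[0])))
E
```

```text
cam in tool [ 0.078 -0.    -0.143] [[-0.832 -0.555  0.001]
 [-0.555  0.832  0.001]
 [-0.001  0.    -1.   ]]
(295, 108) [ 0.3537 -0.377   0.019 ]
(297, 187) [ 0.4279 -0.3276  0.015 ]
(275.5, 165) [ 0.4177 -0.3622  0.023 ]
(319, 165) [ 0.3907 -0.3213  0.023 ]
(297, 165) [ 0.4013 -0.3429  0.04  ]
-144.29650132298764
```

```bash
python3 -m pendant '[[[3.57,-5.35,0,-10,-10,-8,88],[3.57,-5.35,0,-10,-10,-8,88],[3.57,-5.35,0,-10,-10,-8,88],[3.57,-5.35,0,-10,-10,-8,88],[3.57,-5.35,0,-10,-10,-8,88],[3.57,-5.35,0,-10,-10,-8,88],[3.57,-5.35,0,-12,-12,-10,88],[0,0,0,0,0,0,88],[0,0,0,0,0,0,88]]]'
cat > st.py <<'E'
from h import *
from scipy.spatial.transform import Rotation as Ro
o=bot.observe();M=Ro.from_quat(o['tcp_rot']).as_matrix()
print('q',o['joint_positions'].round(2),'tcp',o['tcp_pos'].round(4),'f',o['wrist_force'].round(1))
print('toolx',M[:,0].round(3),'tooly',M[:,1].round(3),'toolz',M[:,2].round(3),'hold',(o['tcp_pos']-M[:,2]*bot.hold_point_z).round(4))
E
python3 st.py
```

```text
time_s: 3.33
tcp_pos: [0.3381, -0.3821, 0.1647]
tcp_rot: [-0.267, 0.898, 0.11, 0.332]
wrist_force: [0.1, 0.9, 1.4]
gripper_width: 0.088
grasp_force: 0.0
q [ 1.8   1.13 -1.22  1.94  0.54  0.62  2.64] tcp [ 0.3381 -0.3821  0.1647] f [0.1 0.9 1.4]
toolx [-0.637 -0.407 -0.654] tooly [-0.553  0.833  0.02 ] toolz [ 0.537  0.375 -0.756] hold [ 0.328  -0.3891  0.1788]
```

```bash
python3 -m pendant '[[[0,0,0,5,1,-22,88],[0,0,0,5,2,-22,88],[0,0,0,5,2,-22,88],[0,0,0,4,1,-23,88],[0,0,0,0,0,0,88],[0,0,0,0,0,0,88]]]'; python3 st.py; python3 - <<'E'
from h import *
c=bot.get_calibration('wrist');
im=save('wrist','w2.png');s=bot.snapshot('scene')
cv2.imwrite('pics/w2.png',np.hstack([cv2.resize(im,(440,275)),cv2.resize(s[200:400,240:500],(358,275))])[...,::-1])
E
```

```text
time_s: 3.83
tcp_pos: [0.3617, -0.3753, 0.0835]
tcp_rot: [-0.276, 0.898, 0.103, 0.328]
wrist_force: [-0.5, 0.4, 0.7]
gripper_width: 0.0879
grasp_force: 0.0
q [ 1.7   1.22 -1.08  1.96  0.66  0.47  2.62] tcp [ 0.3617 -0.3753  0.0835] f [-0.5  0.4  0.7]
toolx [-0.633 -0.428 -0.645] tooly [-0.564  0.826  0.004] toolz [ 0.531  0.367 -0.764] hold [ 0.3518 -0.3822  0.0977]
```

View pics/w2.png

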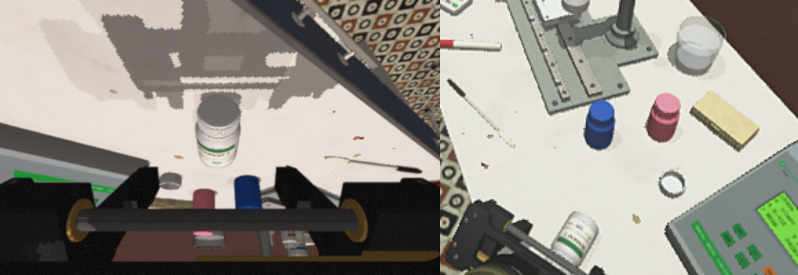

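```bash
python3 -m pendant '[[[0,0,0,5,4,-9,88],[0,0,0,5,4,-9,88],[0,0,0,5,4,-9,88],[0,0,0,5,4,-9,88],[0,0,0,5,4,-9,88],[0,0,0,5,4,-9,88],[0,0,0,5,4,-9,88],[0,0,0,5,3,-9,88],[0,0,0,0,0,0,88],[0,0,0,0,0,0,88]]]'; python3 st.py
```

```text
time_s: 4.77
tcp_pos: [0.4004, -0.3454, 0.0098]
tcp_rot: [-0.274, 0.898, 0.104, 0.329]
wrist_force: [0.2, -0.1, -0.7]
gripper_width: 0.0878
grasp_force: 0.0
q [ 1.55  1.29 -0.91  1.98  0.75  0.25  2.55] tcp [ 0.4004 -0.3454  0.0098] f [ 0.2 -0.1 -0.7]
toolx [-0.634 -0.423 -0.648] tooly [-0.56   0.828  0.007] toolz [ 0.534  0.367 -0.762] hold [ 0.3904 -0.3522  0.024 ]
```

```bash
python3 -m pendant '[[[0,0,0,0,0,0,40],[0,0,0,0,0,0,40],[0,0,0,0,0,0,40],[0,0,0,0,0,0,40],[0,0,0,0,0,0,40],[0,0,0,0,0,0,40],[0,0,0,0,0,15,40],[0,0,0,0,0,30,40],[0,0,0,0,15,30,40],[0,0,0,0,25,30,40],[0,0,0,0,30,25,40],[0,0,0,0,30,20,40]]]'; python3 -m pendant '[[[0,0,0,2,30,0,40],[0,0,0,2,30,0,40],[0,0,0,2,15,0,40],[0,0,0,0,0,0,40]]]'; python3 st.py
```

```text
time_s: 5.77
tcp_pos: [0.4001, -0.2441, 0.1614]
tcp_rot: [-0.273, 0.898, 0.104, 0.33]
wrist_force: [0.9, -0.1, -1.0]
gripper_width: 0.0435
grasp_force: 30.0
time_s: 6.1
tcp_pos: [0.4018, -0.2195, 0.1596]
tcp_rot: [-0.276, 0.899, 0.103, 0.323]
wrist_force: [0.3, 0.6, -0.2]
gripper_width: 0.0435
grasp_force: 30.0
q [ 1.43  0.94 -0.98  2.3   1.13  0.06  1.81] tcp [ 0.4018 -0.2195  0.1596] f [ 0.3  0.6 -0.2]
toolx [-0.639 -0.43  -0.639] tooly [-0.563  0.827  0.006] toolz [ 0.525  0.363 -0.77 ] hold [ 0.392  -0.2263  0.174 ]
```

```bash
python3 -m pendant '[[[3.6,2.5,-5.3,0,0,0,40],[3.6,2.5,-5.3,0,0,0,40],[3.6,2.5,-5.3,0,0,0,40],[3.6,2.5,-5.3,0,0,0,40],[3.6,2.5,-5.3,0,0,0,40],[3.6,2.5,-5.3,0,0,0,40],[3.6,2.5,-5.3,0,0,0,40],[3.6,2.5,-5.3,0,0,0,40],[3.6,2.5,-5.3,0,0,0,40],[3.6,2.5,-5.3,0,0,0,40],[3.6,2.5,-5.3,0,0,0,40],[3.6,2.5,-5.3,0,0,0,40]]]'; python3 st.py
```

```text
time_s: 7.1
tcp_pos: [0.4017, -0.2219, 0.1586]
tcp_rot: [0.391, 0.856, 0.289, 0.173]
wrist_force: [-0.5, -0.8, -0.7]
gripper_width: 0.0439
grasp_force: 30.0
q [ 1.42  0.93 -0.95  2.3   0.93  0.05  0.56] tcp [ 0.4017 -0.2219  0.1586] f [-0.5 -0.8 -0.7]
toolx [-0.634  0.77  -0.071] tooly [0.569 0.527 0.631] toolz [ 0.523  0.36  -0.772] hold [ 0.3919 -0.2286  0.1731]
```

```bash
python3 -m pendant '[[[3.6,2.5,-5.3,0,0,0,40],[3.6,2.5,-5.3,0,0,0,40],[3.6,2.5,-5.3,0,0,0,40],[3.6,2.5,-5.3,0,0,0,40],[3.6,2.5,-5.3,0,0,0,40],[3.6,2.5,-5.3,0,0,0,40],[3.6,2.5,-5.3,0,0,0,40],[3.6,2.5,-5.3,0,0,0,40],[3.6,2.5,-5.3,0,0,0,40],[3.6,2.5,-5.3,0,0,0,40],[3.6,2.5,-5.3,0,0,0,40],[3.6,2.5,-5.3,0,0,0,40]]]' >/dev/null;  python3 -m pendant '[[[3.6,2.5,-5.3,0,0,0,40],[3.6,2.5,-5.3,0,0,0,40],[0,0,0,0,0,0,40]]]'
cat >> st.py <<'E'
b=M@np.array([.762,0,-.648]); print('bottle axis',b.round(3),'base',(o['tcp_pos']-M[:,2]*.0187-.038*b).round(4))
E
python3 st.py
```

```text
time_s: 8.35
tcp_pos: [0.4018, -0.2218, 0.1587]
tcp_rot: [0.898, 0.282, 0.322, -0.102]
wrist_force: [-0.8, -0.0, -1.1]
gripper_width: 0.0436
grasp_force: 30.0
q [ 1.41  0.92 -0.94  2.29  0.63  0.04 -0.81] tcp [ 0.4018 -0.2218  0.1587] f [-0.8 -0.  -1.1]
toolx [0.633 0.442 0.636] tooly [ 0.573 -0.82  -0.001] toolz [ 0.521  0.364 -0.772] hold [ 0.3921 -0.2286  0.1731]
bottle axis [0.145 0.101 0.985] base [ 0.3866 -0.2324  0.1357]
```

```bash
python3 -m pendant '[[[0,0,0,6,-7,-18,40],[0,0,0,6,-7,-18,40],[0,0,0,6,-7,-18,40],[1.2,-1.7,0,6,-7,-18,40],[1.2,-1.7,0,6,-7,-18,40],[1.2,-1.7,0,6,-7,-10,40],[1.2,-1.7,0,0,0,0,40],[1.0,-1.6,0,0,0,0,40],[0,0,0,0,0,0,40],[0,0,0,0,0,0,40]]]'; python3 st.py
```

```text
time_s: 9.18
tcp_pos: [0.4264, -0.2516, 0.0905]
tcp_rot: [0.867, 0.275, 0.396, -0.124]
wrist_force: [0.8, -0.6, -0.2]
gripper_width: 0.0436
grasp_force: 30.0
q [ 1.55  1.27 -1.08  2.18  1.32  0.15 -1.26] tcp [ 0.4264 -0.2516  0.0905] f [ 0.8 -0.6 -0.2]
toolx [0.535 0.379 0.755] tooly [ 0.575 -0.818  0.002] toolz [ 0.618  0.433 -0.656] hold [ 0.4148 -0.2597  0.1028]
bottle axis [0.007 0.008 1.   ] base [ 0.4145 -0.26    0.0648]
```

```bash
python3 -m pendant '[[[0,0,0,0,0,-15,40],[0,0,0,0,0,-15,40],[0,0,0,0,0,-12,40],[0,0,0,0,0,-8,40],[0,0,0,0,0,-4,40],[0,0,0,0,0,-2,40],[0,0,0,0,0,0,40],[0,0,0,0,0,0,40]]]'; python3 -m pendant '[[[0,0,0,0,0,-2,40],[0,0,0,0,0,-1,40],[0,0,0,0,0,0,40]]]';python3 st.py; python3 - <<'E'
from h import *
s=bot.snapshot('scene');w=bot.snapshot('wrist')
cv2.imwrite('pics/s3.png',np.hstack([cv2.resize(s[260:400,240:450],(450,300)),cv2.resize(w,(350,300))])[...,::-1])
E
```

```text
time_s: 9.85
tcp_pos: [0.427, -0.2512, 0.0355]
tcp_rot: [0.867, 0.276, 0.396, -0.124]
wrist_force: [-0.1, 0.6, -0.1]
gripper_width: 0.0438
grasp_force: 30.0
time_s: 10.1
tcp_pos: [0.4266, -0.2512, 0.0317]
tcp_rot: [0.867, 0.275, 0.395, -0.124]
wrist_force: [0.0, -0.3, -1.3]
gripper_width: 0.0435
grasp_force: 30.0
q [ 1.54  1.39 -1.03  2.15  1.68  0.17 -1.52] tcp [ 0.4266 -0.2512  0.0317] f [ 0.  -0.3 -1.3]
toolx [0.536 0.379 0.754] tooly [ 0.576 -0.818  0.002] toolz [ 0.618  0.433 -0.656] hold [ 0.415  -0.2594  0.044 ]
bottle axis [0.008 0.008 1.   ] base [ 0.4147 -0.2597  0.006 ]
```

View pics/s3.png

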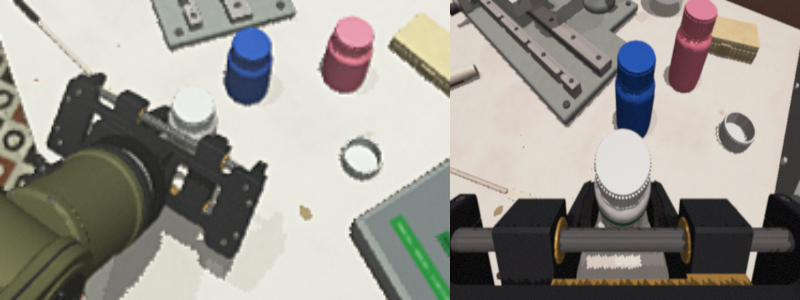

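The picture shows the bottle held upright, cap up (wrist-view cap at about (622,165)), well clear of the blue one. I'll lower it until it touches.

```bash
python3 -m pendant '[[[0,0,0,0,0,-1.5,40],[0,0,0,0,0,-1.5,40],[0,0,0,0,0,0,40]]]'|grep -E 'pos|force'; python3 -m pendant '[[[0,0,0,0,0,-1,40],[0,0,0,0,0,-1,40],[0,0,0,0,0,0,40]]]'|grep -E 'pos|force';python3 -m pendant '[[[0,0,0,0,0,-1,40],[0,0,0,0,0,0,40]]]'|grep -E 'pos|force'
```

```text
tcp_pos: [0.4265, -0.2512, 0.0283]
wrist_force: [1.1, -0.2, -1.4]
grasp_force: 30.0
tcp_pos: [0.4266, -0.2511, 0.0265]
wrist_force: [-0.0, 0.1, -1.2]
grasp_force: 30.0
tcp_pos: [0.4266, -0.2511, 0.0255]
wrist_force: [-0.4, 0.1, -1.3]
grasp_force: 30.0
```

```bash
for i in 1; do python3 -m pendant '[[[0,0,0,0,0,-1,40],[0,0,0,0,0,0,40]]]'|grep -E 'pos|st_force';python3 -m pendant '[[[0,0,0,0,0,-1,40],[0,0,0,0,0,0,40]]]'|grep -E 'pos|st_force';python3 -m pendant '[[[0,0,0,0,0,-1,40],[0,0,0,0,0,0,40]]]'|grep -E 'pos|st_force'; done
```

```text
tcp_pos: [0.4267, -0.2511, 0.0248]
wrist_force: [-0.3, 0.1, -0.9]
tcp_pos: [0.427, -0.2508, 0.0246]
wrist_force: [-2.6, -0.7, 4.5]
tcp_pos: [0.4273, -0.2507, 0.0246]
wrist_force: [-4.6, -1.3, 8.3]
```

```bash
python3 -m pendant '[[[0,0,0,0,0,2,40],[0,0,0,0,0,0,46],[0,0,0,0,0,0,50],[0,0,0,0,0,0,60],[0,0,0,0,0,0,75],[0,0,0,0,0,0,85],[0,0,0,0,0,0,85],[0,0,0,-6,-4,7,85],[0,0,0,-9,-6,10,85],[0,0,0,-12,-9,13,85],[0,0,0,-12,-9,13,85],[0,0,0,-12,-9,13,85]]]'; python3 -m pendant '[[[0,0,0,-12,-9,25,85],[0,0,0,-6,-5,30,85],[0,0,0,0,0,30,85],[0,0,0,0,0,30,85],[0,0,0,0,0,0,85]]]'; python3 st.py; python3 - <<'E'
from h import *
s=bot.snapshot('scene');t=bot.snapshot('top');np.savez('i4.npz',s=s,t=t)
cv2.imwrite('pics/s4.png',np.hstack([cv2.resize(s[250:400,240:450],(400,286)),cv2.resize(t[180:300,340:500],(381,286))])[...,::-1])
E
```

```text
time_s: 12.37
tcp_pos: [0.3816, -0.282, 0.0721]
tcp_rot: [0.868, 0.276, 0.394, -0.126]
wrist_force: [0.8, 0.0, -0.2]
gripper_width: 0.085
grasp_force: 0.0
time_s: 12.78
tcp_pos: [0.3664, -0.2974, 0.1924]
tcp_rot: [0.867, 0.277, 0.397, -0.122]
wrist_force: [0.6, 0.1, 0.6]
gripper_width: 0.085
grasp_force: 0.0
q [ 1.82  1.25 -1.44  2.13  0.82  0.54 -0.85] tcp [ 0.3664 -0.2974  0.1924] f [0.6 0.1 0.6]
toolx [0.532 0.383 0.755] tooly [ 0.576 -0.817  0.008] toolz [ 0.62   0.431 -0.655] hold [ 0.3548 -0.3055  0.2046]
bottle axis [0.003 0.012 1.   ] base [ 0.3546 -0.3059  0.1666]
```

View pics/s4.png

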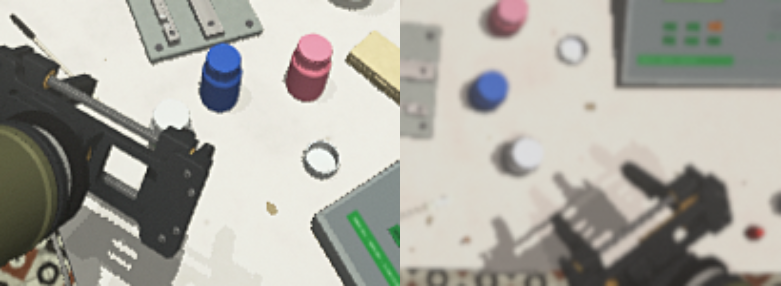

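The bottle stands upright on the table (top-view cap at about (392.5,244.2)). I'll bring the tool vertical above it.

```bash
python3 -m pendant '[[[-4,5.75,0,3,2,10,85],[-4,5.75,0,3,2,10,85],[-4,5.75,0,3,2,10,85],[-4,5.75,0,3,2,5,85],[-4,5.75,0,3,2,0,85],[-4,5.75,0,3,2,0,85],[-4,5.75,0,3,2,0,85],[0,0,0,6,6,0,85],[0,0,0,0,0,0,85],[0,0,0,0,0,0,85]]]';  python3 st.py; python3 - <<'E'
from h import *
t=np.load('i4.npz')['t']
hsv=cv2.cvtColor(t,cv2.COLOR_RGB2HSV)
print(ray('top',(392.5,244.2),.08))
c=bot.get_calibration('wrist');w=save('wrist','w5.png');print(proj('wrist',(.4145,-.26,.08),c),proj('wrist',(.4145,-.26,.0),c))
E
```

```text
time_s: 13.72
tcp_pos: [0.39, -0.2766, 0.2204]
tcp_rot: [0.953, 0.302, -0.002, -0.004]
wrist_force: [-1.6, -0.5, 0.3]
gripper_width: 0.0849
grasp_force: 0.0
q [ 1.17  0.74 -1.1   1.98  0.82  0.96 -1.32] tcp [ 0.39   -0.2766  0.2204] f [-1.6 -0.5  0.3]
toolx [ 0.818  0.575 -0.003] tooly [ 0.575 -0.818 -0.009] toolz [-0.007  0.006 -1.   ] hold [ 0.3902 -0.2767  0.2391]
bottle axis [0.628 0.435 0.646] base [ 0.3663 -0.2932  0.2145]
[ 0.42021176 -0.24969401  0.08      ]
[318.39086493 159.05920703] [318.35387482 147.95160029]
```

View pics/w5.png

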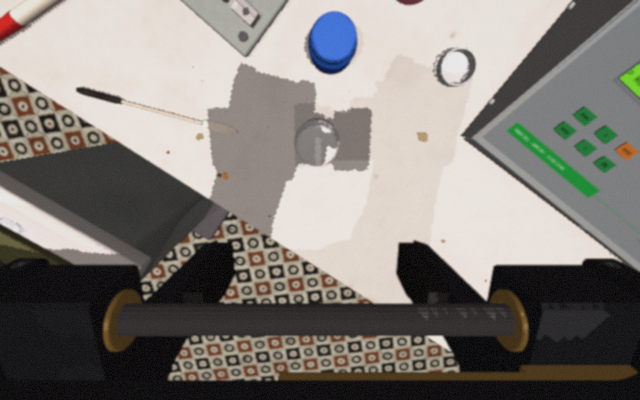

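The cap appears in the wrist view as a circle centred at about (318,142), with the blue bottle's cap at (333,40).

```bash
python3 - <<'E'
from h import *
print(ray('wrist',(318,142),.08),ray('wrist',(333,40),.08))
E
```

```text
[ 0.42602522 -0.25170126  0.08      ] [ 0.50142198 -0.21377386  0.08      ]
```

```bash
python3 -m pendant '[[[0,0,0,11,8,-10,85],[0,0,0,11,8,-20,85],[0,0,0,11,9,-25,85],[0,0,0,0,0,-25,85],[0,0,0,0,0,0,85],[0,0,0,0,0,0,85]]]';  python3 st.py; python3 - <<'E'
from h import *
c=bot.get_calibration('wrist');w=bot.snapshot('wrist')
g=cv2.cvtColor(w,cv2.COLOR_RGB2GRAY);cv2.imwrite('pics/w6.png',np.vstack([w[0:400,160:480]])[...,::-1])
print(proj('wrist',(.423,-.2515,.08),c))
E
```

```text
time_s: 14.27
tcp_pos: [0.4215, -0.2528, 0.1403]
tcp_rot: [0.954, 0.3, -0.004, -0.004]
wrist_force: [0.8, -0.1, 0.8]
gripper_width: 0.085
grasp_force: 0.0
q [ 1.01  0.86 -0.98  2.02  0.99  0.85 -1.52] tcp [ 0.4215 -0.2528  0.1403] f [ 0.8 -0.1  0.8]
toolx [ 0.82   0.572 -0.004] tooly [ 0.572 -0.82  -0.01 ] toolz [-0.01   0.006 -1.   ] hold [ 0.4217 -0.2529  0.159 ]
bottle axis [0.631 0.432 0.645] base [ 0.3977 -0.2694  0.1345]
[317.46182151 216.59663669]
```

View pics/w6.png

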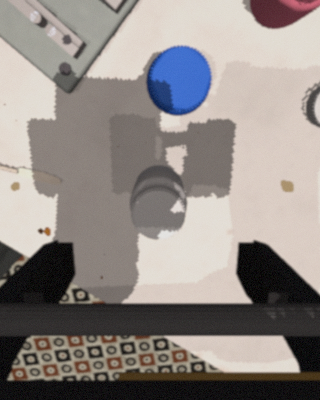

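The cap is centred at full-frame pixel (318,213), within 1–2 mm of the expected spot, so I'll descend and grip.

```bash
python3 -m pendant '[[[-0.3,-0.5,0,1,1,-20,85],[0,0,0,1,1,-20,85],[0,0,0,0,0,-20,85],[0,0,0,0,0,-20,85],[0,0,0,0,0,-17,85],[0,0,0,0,0,-10,85],[0,0,0,0,0,0,85],[0,0,0,0,0,0,85]]]';  python3 st.py; python3 -m pendant '[[[0,0,0,0,0,0,40],[0,0,0,0,0,0,40],[0,0,0,0,0,0,40],[0,0,0,0,0,0,40],[0,0,0,0,0,0,40],[0,0,0,0,0,0,40]]]'; python3 st.py
```

```text
time_s: 14.98
tcp_pos: [0.4265, -0.2503, 0.0357]
tcp_rot: [0.954, 0.301, 0.002, 0.002]
wrist_force: [0.9, 0.1, -0.1]
gripper_width: 0.085
grasp_force: 0.0
q [ 0.91  1.02 -0.82  2.07  1.3   0.7  -1.77] tcp [ 0.4265 -0.2503  0.0357] f [ 0.9  0.1 -0.1]
toolx [0.819 0.573 0.003] tooly [ 0.573 -0.819  0.004] toolz [ 0.004 -0.002 -1.   ] hold [ 0.4264 -0.2503  0.0544]
bottle axis [0.621 0.438 0.65 ] base [ 0.4028 -0.2669  0.0297]
time_s: 15.48
tcp_pos: [0.4266, -0.2494, 0.035]
tcp_rot: [0.953, 0.302, 0.001, 0.001]
wrist_force: [0.7, -0.4, 0.7]
gripper_width: 0.047
grasp_force: 0.8
q [ 0.91  1.02 -0.82  2.07  1.3   0.7  -1.78] tcp [ 0.4266 -0.2494  0.035 ] f [ 0.7 -0.4  0.7]
toolx [0.818 0.575 0.002] tooly [ 0.575 -0.818  0.004] toolz [ 0.004 -0.002 -1.   ] hold [ 0.4265 -0.2493  0.0537]
bottle axis [0.621 0.44  0.649] base [ 0.4029 -0.266   0.029 ]
```

```bash
python3 -m pendant '[[[0,0,0,0,0,0,40],[0,0,0,0,0,0,40],[0,0,0,0,0,15,40],[0,0,0,0,0,30,40],[0,0,0,0,5,35,40],[0,0,6,0,15,30,40],[0,0,6,0,25,15,40],[0,0,6,0,30,0,40],[0,0,6,0,30,0,40],[0,0,6,0,30,0,40],[0,0,6,0,30,0,40],[0,0,6,0,30,0,40]]]'; python3 -m pendant '[[[0,0,6.4,0,30,0,40],[0,0,0,0,20,0,40],[0,0,0,0,5,0,40],[0,0,0,0,0,0,40],[0,0,0,0,0,0,40],[0,0,0,0,0,0,40]]]'; python3 st.py; python3 - <<'E'
from h import *;import pickle
c=bot.get_calibration('wrist');w=save('wrist','w7.png');pickle.dump((c,w),open('w7.pkl','wb'))
print(proj('wrist',(.5505,.0649,.046),c),proj('wrist',(.5505,.0649,.034),c))
E
```

```text
time_s: 16.48
tcp_pos: [0.4258, -0.0533, 0.1597]
tcp_rot: [0.781, 0.625, 0.001, 0.001]
wrist_force: [-3.6, -5.4, 0.5]
gripper_width: 0.044
grasp_force: 29.9
time_s: 16.98
tcp_pos: [0.4262, -0.0011, 0.1595]
tcp_rot: [0.747, 0.665, 0.001, 0.001]
wrist_force: [0.0, -0.8, -0.1]
gripper_width: 0.044
grasp_force: 29.9
q [ 0.56  0.84 -1.15  2.2   1.08  0.87 -1.41] tcp [ 0.4262 -0.0011  0.1595] f [ 0.  -0.8 -0.1]
toolx [ 0.115  0.993 -0.   ] tooly [ 0.993 -0.115  0.003] toolz [ 0.003 -0.    -1.   ] hold [ 0.4261 -0.0011  0.1782]
bottle axis [0.086 0.757 0.648] base [ 0.4228 -0.0298  0.1535]
[461.32035288 103.09296356] [454.78481903 103.285276  ]
```

View pics/w7.png

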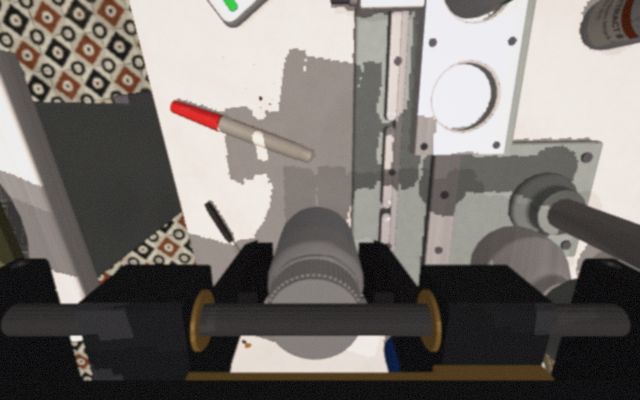

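```bash
python3 - <<'E'
from h import *;import pickle
c,w=pickle.load(open('w7.pkl','rb'))
g=cv2.GaussianBlur(cv2.cvtColor(w,cv2.COLOR_RGB2GRAY),(3,3),0)
C=cv2.HoughCircles(g[50:145,415:515],cv2.HOUGH_GRADIENT,1,20,param1=80,param2=12,minRadius=28,maxRadius=42)
print(C+np.array([415,50,0]))
# radial edge search
cx,cy=463,96
P=[]
for a in np.radians(np.arange(0,360,6)):
    r=np.arange(24,42,.5);v=g[(cy+r*np.sin(a)).round().astype(int),(cx+r*np.cos(a)).round().astype(int)].astype(float)
    # outermost strong rise (dark -> plate)
    k=np.where(np.diff(v)>4)[0]
    if len(k):P.append((cx+r[k[-1]]*np.cos(a),cy+r[k[-1]]*np.sin(a)))
P=np.array(P,np.float32);e=cv2.fitEllipse(P);print(len(P),e,ray('wrist',e[0],.046,c))
for h in C[0][:2]:print(ray('wrist',(h[0]+415,h[1]+50),.046,c))
print('expected radius px',abs(proj('wrist',(.5505+.026,.0649,.046),c)-proj('wrist',(.5505-.026,.0649,.046),c))/2)
tx=np.array([.115,.993,0]);b=np.array([.4261,-.0011,.2045])
for o in(-.004,-.002,0,.002):print(o,proj('wrist',b+tx*(o-.019),c),proj('wrist',b-[0,0,.08]+tx*(o+.023),c))
for n in [(432,42),(512,41),(424,146),(496.5,147)]:print(n,ray('wrist',n,.046,c).round(4))
c6=bot.get_calibration('top');print(proj('top',(.56,.0649,.046)))
E
```

```text
[[[465.5         93.5         32.20000076]]]
56 ((465.43511962890625, 96.14181518554688), (67.65531921386719, 78.47417449951172), 37.26333999633789) [0.55361828 0.069814   0.046     ]
[0.55361747 0.07180089 0.046     ]
expected radius px [32.94768658  3.91804623]
-0.004 [316.45465955 366.30167242] [315.82940638 206.0342523 ]
-0.002 [316.46419159 362.29241076] [315.83374353 202.90004554]
0 [316.47381372 358.24525601] [315.8381076  199.74637792]
0.002 [316.48352723 354.15966841] [315.84249885 196.57306761]
(432, 42) [0.5275 0.1117 0.046 ]
(512, 41) [0.5875 0.1055 0.046 ]
(424, 146) [0.5206 0.0343 0.046 ]
(496.5, 147) [0.5803 0.0266 0.046 ]
[285.50095871 198.34472416]
```

```bash
python3 -m pendant '[[[0,0,0,0,25,0,40],[0,0,0,0,25,0,40],[0,0,0,10,20,0,40],[0,0,0,25,4,0,40],[0,0,0,30,0,0,40],[0,0,0,30,0,0,40],[0,0,0,20,0,-10,40],[0,0,0,10,0,-20,40],[0,0,0,3,0,-15,40],[0,0,0,0,0,-10,40],[0,0,0,0,0,0,40],[0,0,0,0,0,0,40]]]'; python3 st.py; python3 - <<'E'
from h import *;import pickle
c,w=pickle.load(open('w7.pkl','rb'));g=cv2.cvtColor(w,cv2.COLOR_RGB2GRAY)
print(g[198:216,316],g[350:368,316])
c=bot.get_calibration('wrist');w=bot.snapshot('wrist');t=bot.snapshot('top');pickle.dump((c,w,t),open('w8.pkl','wb'))
print(proj('wrist',(.5538,.07+.026,.046),c),proj('wrist',(.5538,.07+.023,.066),c))
g=cv2.cvtColor(w,cv2.COLOR_RGB2GRAY);u=int(proj('wrist',(.5538,.096,.046),c)[0]);print(u,g[120:260:2,u])
E
```

```text
time_s: 18.03
tcp_pos: [0.5538, 0.0739, 0.1046]
tcp_rot: [0.746, 0.666, 0.001, 0.0]
wrist_force: [-0.1, 0.6, 0.0]
gripper_width: 0.0438
grasp_force: 29.9
q [ 0.34  1.02 -1.06  1.86  1.1   0.99 -1.33] tcp [0.5538 0.0739 0.1046] f [-0.1  0.6  0. ]
toolx [0.113 0.994 0.001] tooly [ 0.994 -0.113  0.002] toolz [ 0.002  0.001 -1.   ] hold [0.5537 0.0739 0.1233]
bottle axis [0.085 0.757 0.649] base [0.5505 0.0451 0.0986]
[140 140 142 139 140 140 136 129 114  91  82  79  80  81  81  79  81  80] [126 129 127 127 125 131 126 129 140 175 213 222 223 222 223 223 224 224]
[312.19623633 191.33347754] [312.49790775 204.29425453]
312 [159 157 159 160 159 156 159 156 159 158 156 155 157 156 154 155 153 147
 162 170 168 167 167 170 169 169 170 166 166 166 167 158 146 142 138 127
 125 140 141 138 140 141 141 129  86  80  77  78  79  85  85  82  81  83
  86  89  84  83  86  84  90 101 111 115 115 118 118 100 108 112]
```

```bash
python3 - <<'E'
from h import *;import pickle
c,w,t=pickle.load(open('w8.pkl','rb'));g=cv2.cvtColor(w,cv2.COLOR_RGB2GRAY)
tx=np.array([.113,.994])
for z in(.0696,):
    e=ray('wrist',(312,207.3),z,c)[:2];print('edge',e,'centre',e-.023*tx)
print('rim191',ray('wrist',(312,191),.046,c)[:2]-.026*tx)
# widths: bottle silhouette at row 215 & pocket outline rows 175..205
for r in(186,192,198,204,212,225):print(r,g[r,262:372:2])
E
```

```text
edge [0.5534314  0.09223963] centre [0.5508324  0.06937763]
rim191 [0.55075649 0.07040393]
186 [118 148 153 165 163 160 165 168 161 162 145 136 141 141 144 148 143 142
 142 143 140 139 140 141 141 142 144 149 149 141 145 160 164 162 164 168
 164 161 163 164 166 161 162 165 165 167 169 166 167 162 160 162 160 160
 152]
192 [102 136 142 142 140 140 140 152 164 163 152 137 142 141 139 138 137 136
 142 140 129 126 121 121 122 125 130 132 134 129 127 129 129 129 132 143
 144 145 150 143 138 141 142 142 141 141 145 145 138 147 148 148 140 138
 131]
198 [ 97 131 141 141 141 140 138 140 139 137 134 139 142 140 141 133 120 123
 135 141 140 140 138 138 141 138 140 141 141 139 141 139 136 139 138 138
 139 135 125 115 123 136 138 141 140 141 143 145 139 139 139 139 139 136
 128]
204 [ 86 123 141 141 142 143 141 139 139 137 135 135 131 123 136 140 138 135
 137 139 140 140 137 133 139 141 139 139 140 139 137 138 139 139 141 139
 138 137 137 136 140 139 113 120 139 142 139 140 139 140 137 141 137 141
 128]
212 [ 76 115 140 143 141 140 137 142 143 136 122 129 141 149 140 140 137 122
  91  79  78  75  79  76  78  77  83  81  82  81  81  82  82  82  83  84
  94 109 131 135 139 140 137 135 129 117 136 138 135 141 136 139 136 136
 118]
225 [ 64  99 133 139 140 142 137 137 135 122 103 104  76  73  76  75  75  77
  76  79  80  76  79  83  81  83  84  84  82  82  84  82  83  82  86  83
  85  86  83  83  84  84  85 105 130  99 106 120 136 139 135 135 138 141
 157]
```

Measured in the wrist image, the rim and the bottle base are concentric across the lane and about 1 mm off along it. I'll shift 1 mm and lower with a force check.

```bash
python3 -m pendant '[[[0,0,0,0,1,-8,40],[0,0,0,0,0,-8,40],[0,0,0,0,0,-2,40],[0,0,0,0,0,0,40]]]'|grep -E 'pos|st_force'; python3 -m pendant '[[[0,0,0,0,0,-2,40],[0,0,0,0,0,-2,40],[0,0,0,0,0,0,40]]]'|grep -E 'pos|st_force'; python3 -m pendant '[[[0,0,0,0,0,-2,40],[0,0,0,0,0,-2,40],[0,0,0,0,0,0,40]]]'|grep -E 'pos|st_force'
```

```text
tcp_pos: [0.5539, 0.0753, 0.086]
wrist_force: [1.3, -0.6, -1.4]
tcp_pos: [0.5544, 0.0756, 0.0825]
wrist_force: [0.5, -0.2, -0.6]
tcp_pos: [0.5543, 0.0755, 0.0785]
wrist_force: [-0.2, -0.5, -0.8]
```

```bash
python3 -m pendant '[[[0,0,0,0,0,-2,40],[0,0,0,0,0,-2,40],[0,0,0,0,0,0,40]]]'|grep -E 'pos|st_force'; python3 -m pendant '[[[0,0,0,0,0,-2,40],[0,0,0,0,0,-2,40],[0,0,0,0,0,0,40]]]'|grep -E 'pos|st_force'; python3 -m pendant '[[[0,0,0,0,0,-1,40],[0,0,0,0,0,-1,40],[0,0,0,0,0,0,40]]]'|grep -E 'pos|st_force'
```

```text
tcp_pos: [0.5543, 0.0755, 0.0744]
wrist_force: [0.4, -0.1, -1.5]
tcp_pos: [0.5543, 0.0755, 0.0704]
wrist_force: [0.4, 0.2, -0.9]
tcp_pos: [0.5546, 0.0757, 0.069]
wrist_force: [0.5, -0.3, 0.1]
```

```bash
python3 -m pendant '[[[0,0,0,0,0,-1,40],[0,0,0,0,0,0,40]]]'|grep -E 'pos|st_force'; python3 -m pendant '[[[0,0,0,0,0,-1,40],[0,0,0,0,0,0,40]]]'|grep -E 'pos|st_force'
```

```text
tcp_pos: [0.5546, 0.0759, 0.0689]
wrist_force: [-1.8, -1.4, 8.0]
tcp_pos: [0.5547, 0.076, 0.0688]
wrist_force: [-3.0, -1.7, 14.5]
```

```bash
python3 -m pendant '[[[0,0,0,0,0,2,40],[0,0,0,0,0,0,46],[0,0,0,0,0,0,50],[0,0,0,0,0,0,60],[0,0,0,0,0,0,70],[0,0,0,0,0,0,75],[0,0,0,0,0,5,75],[0,0,0,0,0,10,75],[0,0,0,0,0,20,75],[0,0,0,0,0,30,75],[0,0,0,0,0,30,75],[0,0,0,0,0,30,75]]]'; python3 -m pendant '[[[0,0,0,0,0,20,75],[0,0,0,0,0,0,75],[0,0,0,0,0,0,75]]]'; python3 st.py; python3 - <<'E'
from h import *;import pickle
c=bot.get_calibration('wrist');w=bot.snapshot('wrist');s=bot.snapshot('scene');t=bot.snapshot('top');pickle.dump((c,w,s,t),open('w9.pkl','wb'))
g=cv2.cvtColor(w,cv2.COLOR_RGB2GRAY);g=cv2.GaussianBlur(g,(3,3),0)
for n,X in[('inner',(.5538,.070,.114)),('mid',(.561,.1496,.114))]:
    p=proj('wrist',X,c);r=abs(proj('wrist',(X[0]+.019,X[1],X[2]),c)[0]-p[0]);print(n,p,r)
C=cv2.HoughCircles(g,cv2.HOUGH_GRADIENT,1,30,param1=60,param2=18,minRadius=25,maxRadius=70)
print(None if C is None else [(x.round(1).tolist(),ray('wrist',x[:2],.114,c).round(4).tolist()) for x in C[0]])
E
```

```text
time_s: 21.05
tcp_pos: [0.5541, 0.0761, 0.196]
tcp_rot: [0.746, 0.666, 0.002, 0.0]
wrist_force: [0.1, 0.9, -0.3]
gripper_width: 0.0754
grasp_force: 0.0
time_s: 21.3
tcp_pos: [0.555, 0.076, 0.2155]
tcp_rot: [0.746, 0.666, 0.003, 0.001]
wrist_force: [-0.1, -0.5, -0.3]
gripper_width: 0.0754
grasp_force: 0.0
q [ 0.39  0.88 -1.17  1.77  0.9   1.13 -1.19] tcp [0.555  0.076  0.2155] f [-0.1 -0.5 -0.3]
toolx [0.113 0.994 0.002] tooly [ 0.994 -0.113  0.006] toolz [ 0.006  0.002 -1.   ] hold [0.5548 0.076  0.2342]
bottle axis [0.082 0.756 0.65 ] base [0.5517 0.0473 0.2095]
inner [314.54428836 210.58894398] 22.55261130954011
mid [312.1752167  111.36218496] 24.75345802668329
[([313.5, 110.5, 28.600000381469727], [0.5621, 0.1501, 0.114]), ([96.5, 109.5, 65.0], [0.3983, 0.1693, 0.114]), ([69.5, 78.5, 68.30000305175781], [0.3854, 0.1929, 0.114]), ([315.5, 75.5, 60.599998474121094], [0.5664, 0.1746, 0.114]), ([209.5, 160.5, 68.30000305175781], [0.4753, 0.1214, 0.114]), ([479.5, 32.5, 28.5], [0.6862, 0.19, 0.114]), ([455.5, 329.5, 51.900001525878906], [0.6738, -0.0639, 0.114]), ([497.5, 117.5, 27.5],
[... 1018 characters left out ...]
79999923706055], [0.3482, 0.2283, 0.114]), ([401.5, 138.5, 41.900001525878906], [0.6283, 0.1214, 0.114]), ([306.5, 241.5, 31.600000381469727], [0.5437, 0.0428, 0.114]), ([191.5, 59.5, 40.5], [0.4778, 0.1955, 0.114]), ([194.5, 268.5, 47.20000076293945], [0.4419, 0.0283, 0.114]), ([257.5, 241.5, 33.599998474121094], [0.5017, 0.0476, 0.114]), ([343.5, 257.5, 27.899999618530273], [0.5742, 0.0239, 0.114]), ([371.5, 184.5, 31.5], [0.6027, 0.0871, 0.114]), ([369.5, 137.5, 27.100000381469727], [0.6034, 0.125, 0.114]), ([58.5, 24.5, 27.200000762939453], [0.3898, 0.2282, 0.114]), ([16.5, 157.5, 31.100000381469727], [0.324, 0.141, 0.114]), ([267.5, 295.5, 30.799999237060547], [0.5019, -0.0064, 0.114])]
```

```bash
python3 - <<'E'
from h import *;import pickle
c,w,s,t=pickle.load(open('w9.pkl','rb'))
g=cv2.GaussianBlur(cv2.cvtColor(w,cv2.COLOR_RGB2GRAY),(3,3),0)
for nm,y0 in(('mid',85),('in',180)):
    C=cv2.HoughCircles(g[y0:y0+75,275:355],cv2.HOUGH_GRADIENT,1,8,param1=50,param2=9,minRadius=20,maxRadius=32)
    print(nm,[((x+[275,y0,0]).round(1).tolist(),ray('wrist',(x+[275,y0,0])[:2],.114,c).round(4).tolist()) for x in C[0][:4]])
out=(.5690,.2296)
for n,im in(('scene',s),('top',t)):
    G=cv2.cvtColor(im,cv2.COLOR_RGB2GRAY)
    P=[proj(n,(x,y,.095)) for x,y in((.5538,.07),(.5615,.15),out)]
    print(n,[p.round(0).tolist() for p in P])
    x,y=P[1].round().astype(int);T=G[y-11:y+12,x-9:x+10]
    for p in(P[0],P[2]):
        x,y=p.round().astype(int);m=cv2.matchTemplate(G[y-21:y+22,x-19:x+20],T,cv2.TM_CCOEFF_NORMED);_,v,_,l=cv2.minMaxLoc(m);print(v,np.array(l)-10)
E
```

```text
mid [([315.5, 111.5, 25.8], [0.5635, 0.1492, 0.114]), ([306.5, 108.5, 31.4], [0.5569, 0.1522, 0.114])]
in [([307.5, 199.5, 31.4], [0.5491, 0.0803, 0.114]), ([314.5, 204.5, 23.2], [0.5544, 0.0753, 0.114]), ([310.5, 211.5, 28.0], [0.5503, 0.0696, 0.114]), ([318.5, 212.5, 28.0], [0.5569, 0.0679, 0.114])]
scene [[324.0, 186.0], [315.0, 167.0], [306.0, 151.0]]
0.6723647117614746 [ -4 -10]
0.6125320196151733 [8 9]
top [[283.0, 197.0], [256.0, 194.0], [229.0, 191.0]]
0.21667319536209106 [-10   7]
0.6572912931442261 [0 0]
```

```bash
python3 -m pendant '[[[0,0,6.9,0,20,0,75],[0,0,6.9,0,20,0,75],[0,0,6.9,0,20,0,75],[0,0,6.9,0,20,0,75],[0,0,6.9,0,20,0,75],[0,0,6.9,2,20,0,75],[0,0,6.9,2,20,0,75],[0,0,6.9,3,20,0,75],[0,0,6.9,3,20,0,75],[0,0,6.9,3,20,0,75],[0,0,6.9,3,20,0,75],[0,0,6.9,3,20,0,75]]]'>/dev/null; python3 -m pendant '[[[0,0,6.9,2,11,0,75],[0,0,0,0,0,0,75],[0,0,0,0,0,0,75],[0,0,0,0,0,0,75]]]'; python3 st.py; python3 - <<'E'
from h import *;import pickle
c=bot.get_calibration('wrist');w=bot.snapshot('wrist');s=bot.snapshot('scene');t=bot.snapshot('top');pickle.dump((c,w,s,t),open('w10.pkl','wb'))
p=proj('wrist',(.576,.327,.105),c);print(p)
# dark blob near knob
g=cv2.cvtColor(w,cv2.COLOR_RGB2GRAY);m=(g<60).astype(np.uint8)
n,l,st,ce=cv2.connectedComponentsWithStats(m)
for i in range(1,n):
    if 150<st[i,4]<20000:print(st[i],ce[i].round(1),ray('wrist',ce[i],.105,c).round(3))
# compare with initial images: what changed around pocket
i=np.load('i0.npz')
for nme,a,b in(('scene',i['s'],s),('top',i['t'],t)):
    G=cv2.cvtColor(b,cv2.COLOR_RGB2GRAY);P=[proj(nme,(x,y,.095)) for x,y in((.5538,.07),(.5615,.15))]
    x,y=P[1].round().astype(int);T=G[y-11:y+12,x-9:x+10];x,y=P[0].round().astype(int)
    mm=cv2.matchTemplate(G[y-19:y+20,x-17:x+18],T,cv2.TM_CCOEFF_NORMED);_,v,_,lo=cv2.minMaxLoc(mm);print(nme,v,np.array(lo)-8,P)
E
```

```text
time_s: 22.78
tcp_pos: [0.5754, 0.3255, 0.2128]
tcp_rot: [0.061, 0.998, 0.001, -0.001]
wrist_force: [0.3, -0.5, -0.0]
gripper_width: 0.0747
grasp_force: 0.0
q [-0.02  1.1  -1.37  1.44  1.07  1.45  0.06] tcp [0.5754 0.3255 0.2128] f [ 0.3 -0.5 -0. ]
toolx [-0.993  0.122  0.002] tooly [0.122 0.993 0.001] toolz [-0.002  0.002 -1.   ] hold [0.5755 0.3254 0.2315]
bottle axis [-0.755  0.092  0.65 ] base [0.6041 0.322  0.2069]
[315.39514147 201.21370664]
[242   0  34  27 171] [258.4  12.6] [0.43  0.303 0.105]
[563  19  23  26 171] [573.9  31.5] [0.47  0.531 0.105]
[502  26  23  25 173] [513.   38.2] [0.469 0.487 0.105]
[ 456  160  184   38 2567] [552.1 177.3] [0.579 0.526 0.105]
[305 183  24  31 581] [316.6 198.8] [0.574 0.328 0.105]
scene 0.551213800907135 [-4 -8] [array([323.88122879, 185.8090968 ]), array([314.56912606, 167.34731959])]
top 0.408096045255661 [5 5] [array([282.75233729, 196.53327903]), array([255.53518734, 193.61940022])]
```

```bash
python3 -m pendant '[[[0,0,0,1,1.5,-20,75],[0,0,0,0,0,-25,75],[0,0,0,0,0,-25,75],[0,0,0,0,0,-25,75],[0,0,0,0,0,-20,75],[0,0,0,0,0,-15,75],[0,0,0,0,0,-10,75],[0,0,0,0,0,0,75],[0,0,0,0,0,0,75]]]'; python3 st.py; python3 - <<'E'
from h import *;import pickle
c,w,s,t=pickle.load(open('w10.pkl','rb'))
g=cv2.cvtColor(w,cv2.COLOR_RGB2GRAY)
i=np.load('i0.npz')
for nme,a,b in(('scene',i['s'],s),('top',i['t'],t)):
    for lab,X in(('inner',(.554,.073)),('mid',(.562,.15)),('outer',(.569,.23))):
        q=[proj(nme,(*X,z)).round().astype(int) for z in(.114,.08,.06)]
        print(nme,lab,[(tuple(int(v) for v in a[y,x]),tuple(int(v) for v in b[y,x])) for x,y in q])
E
```

```text
time_s: 23.68
tcp_pos: [0.5765, 0.3285, 0.0741]
tcp_rot: [0.059, 0.998, 0.002, -0.001]
wrist_force: [-0.7, 0.3, 0.5]
gripper_width: 0.075
grasp_force: 0.0
q [-0.04  1.27 -1.27  1.53  1.24  1.3  -0.03] tcp [0.5765 0.3285 0.0741] f [-0.7  0.3  0.5]
toolx [-0.993  0.118  0.002] tooly [0.118 0.993 0.004] toolz [-0.001  0.004 -1.   ] hold [0.5765 0.3284 0.0928]
bottle axis [-0.756  0.088  0.649] base [0.6052 0.3251 0.0681]
scene inner [((212, 209, 199), (147, 148, 142)), ((232, 238, 230), (98, 99, 95)), ((91, 90, 85), (47, 64, 51))]
scene mid [((231, 232, 226), (148, 147, 142)), ((129, 129, 124), (108, 107, 104)), ((105, 106, 102), (93, 94, 89))]
scene outer [((230, 231, 226), (128, 128, 122)), ((117, 118, 114), (104, 104, 100)), ((44, 63, 47), (38, 56, 40))]
top inner [((193, 192, 197), (110, 105, 76)), ((213, 214, 219), (109, 104, 76)), ((213, 213, 219), (110, 105, 78))]
top mid [((213, 214, 216), (161, 155, 150)), ((213, 213, 216), (161, 155, 150)), ((213, 214, 216), (161, 155, 150))]
top outer [((214, 214, 214), (155, 150, 144)), ((214, 214, 215), (160, 154, 149)), ((195, 195, 196), (150, 145, 140))]
```

The scene profile at the inner place now matches its neighbours (cap, shading, green label), so the bottle stands upright in the pocket. Next I'll grip the knob.

```bash
python3 -m pendant '[[[0,0,0,0,0,-3,60],[0,0,0,0,0,0,45],[0,0,0,0,0,0,30],[0,0,0,0,0,0,15],[0,0,0,0,0,0,15],[0,0,0,0,0,0,15],[0,0,0,0,0,0,15],[0,0,0,0,0,0,15],[0,0,0,0,0,0,15],[0,0,0,0,0,0,15]]]'; python3 -m pendant '[[[0,0,0,0,0,0,15],[0,0,0,0,0,0,15]]]'
```

```text
time_s: 24.52
tcp_pos: [0.5763, 0.3271, 0.0708]
tcp_rot: [0.059, 0.998, 0.001, -0.001]
wrist_force: [-1.5, -4.1, 2.7]
gripper_width: 0.0212
grasp_force: 30.0
time_s: 24.68
tcp_pos: [0.5764, 0.3271, 0.0708]
tcp_rot: [0.059, 0.998, 0.001, -0.001]
wrist_force: [-1.8, -4.3, 4.1]
gripper_width: 0.0209
grasp_force: 30.0
```

```bash
python3 -m pendant '[[[0,0,0,0,-1.4,0,15],[0,0,0,0,0,0,15],[0,0,0,0,0,0,15]]]'|grep -E 'pos|st_f'; python3 -m pendant '[[[0,0,0,-0.3,-4,0,15],[0,0,0,-0.3,-4,0,15],[0,0,0,-0.5,-5,0,15],[0,0,0,-0.5,-6,0,15],[0,0,0,-0.5,-6,0,15],[0,0,0,0,0,0,15],[0,0,0,0,0,0,15]]]'|grep -E 'pos|st_f'
```

```text
tcp_pos: [0.5764, 0.327, 0.0708]
wrist_force: [-0.6, -2.1, 1.4]
tcp_pos: [0.574, 0.303, 0.0708]
wrist_force: [-1.7, 2.4, -2.8]
```

```bash
python3 -m pendant '[[[0,0,0,-0.5,-6,0,15],[0,0,0,-0.6,-7,0,15],[0,0,0,-0.6,-7,0,15],[0,0,0,-0.7,-7,0,15],[0,0,0,-0.7,-7,0,15],[0,0,0,-0.6,-7,0,15],[0,0,0,-0.6,-7,0,15],[0,0,0,-0.6,-7,0,15],[0,0,0,-0.5,-6,0,15],[0,0,0,-0.4,-5,0,15],[0,0,0,0,0,0,15],[0,0,0,0,0,0,15]]]'; python3 st.py
```

```text
time_s: 26.52
tcp_pos: [0.5675, 0.2363, 0.0708]
tcp_rot: [0.059, 0.998, 0.002, -0.002]
wrist_force: [-3.9, 1.9, -0.2]
gripper_width: 0.0209
grasp_force: 30.0
q [ 0.12  1.25 -1.28  1.69  1.26  1.26 -0.02] tcp [0.5675 0.2363 0.0708] f [-3.9  1.9 -0.2]
toolx [-0.993  0.117  0.003] tooly [0.117 0.993 0.004] toolz [-0.003  0.004 -1.   ] hold [0.5675 0.2362 0.0895]
bottle axis [-0.755  0.087  0.651] base [0.5962 0.2329 0.0648]
```

```bash
python3 -m pendant '[[[0,0,0,-0.7,-2,0,15],[0,0,0,-0.5,-2,0,15],[0,0,0,0,0,0,15]]]'|grep -E 'pos|st_f'; python3 -m pendant '[[[0,0,0,-0.3,-2,0,15],[0,0,0,0,0,0,15]]]'|grep -E 'pos|st_f';  python3 -m pendant '[[[0,0,0,-0.2,-1,0,15],[0,0,0,0,0,0,15],[0,0,0,0,0,0,15]]]'|grep -E 'pos|st_f'
```

```text
tcp_pos: [0.5671, 0.2327, 0.0708]
wrist_force: [-2.2, 3.4, -1.8]
tcp_pos: [0.5669, 0.2296, 0.0708]
wrist_force: [-2.2, 1.6, -0.0]
tcp_pos: [0.5667, 0.2282, 0.0708]
wrist_force: [-2.6, 0.3, -0.3]
```

```bash
python3 -m pendant '[[[0,0,0,-0.2,-0.7,0,15],[0,0,0,0,0,0,15],[0,0,0,0,0,0,15],[0,0,0,0,0,0,15]]]'; python3 -m pendant '[[[0,0,0,0,0,0,15],[0,0,0,0,0,0,15],[0,0,0,0,0,0,15],[0,0,0,0,0,0,15]]]'
```

```text
time_s: 27.52
tcp_pos: [0.5666, 0.2276, 0.0708]
tcp_rot: [0.059, 0.998, 0.001, -0.001]
wrist_force: [-2.5, 0.5, -0.6]
gripper_width: 0.0206
grasp_force: 30.0
time_s: 27.85
tcp_pos: [0.5667, 0.2276, 0.0708]
tcp_rot: [0.059, 0.998, 0.001, -0.001]
wrist_force: [-3.1, -1.5, 0.8]
gripper_width: 0.0212
grasp_force: 30.0
```

```bash
python3 -m pendant '[[[0,0,0,0,-1.5,0,15],[0,0,0,0,0,0,15],[0,0,0,0,0,0,15]]]'|grep -E 'pos|st_f'; python3 -m pendant '[[[0,0,0,0,3,0,15],[0,0,0,0,0,0,15],[0,0,0,0,0,0,15]]]'|grep -E 'pos|st_f'; python3 -m pendant '[[[0,0,0,0,-1.5,0,15],[0,0,0,0,0,0,15],[0,0,0,0,0,0,15],[0,0,0,0,0,0,15]]]'|grep -E 'pos|st_f'
python3 - <<'E'
from h import *
s=bot.snapshot('scene');a=np.load('i0.npz')['s']
for lab,X in(('inner',(.544,-.026)),('mid',(.552,.051)),('outer',(.560,.130)),('inner_old',(.554,.073))):
    q=[proj('scene',(*X,z)).round().astype(int) for z in(.112,.1,.08,.06)];print(lab,[(x,y,s[y,x].tolist()) for x,y in q])
E
```

```text
tcp_pos: [0.5666, 0.2273, 0.0708]
wrist_force: [-2.7, 2.9, -1.5]
tcp_pos: [0.5666, 0.2275, 0.0708]
wrist_force: [-3.4, -3.8, 3.7]
tcp_pos: [0.5666, 0.2275, 0.0708]
wrist_force: [-3.1, -2.6, 1.2]
inner [(np.int64(337), np.int64(206), [103, 103, 98]), (np.int64(336), np.int64(210), [124, 126, 120]), (np.int64(336), np.int64(215), [95, 97, 93]), (np.int64(336), np.int64(221), [94, 94, 91])]
mid [(np.int64(326), np.int64(186), [148, 149, 144]), (np.int64(326), np.int64(189), [150, 151, 146]), (np.int64(326), np.int64(195), [102, 102, 99]), (np.int64(326), np.int64(200), [94, 95, 91])]
outer [(np.int64(317), np.int64(167), [152, 152, 146]), (np.int64(317), np.int64(170), [153, 153, 147]), (np.int64(317), np.int64(176), [97, 99, 93]), (np.int64(317), np.int64(182), [44, 61, 46])]
inner_old [(np.int64(324), np.int64(180), [41, 55, 42]), (np.int64(324), np.int64(184), [151, 151, 145]), (np.int64(323), np.int64(189), [152, 153, 147]), (np.int64(323), np.int64(195), [104, 106, 101])]
```

The carriage is seated: ±1.5 mm of command moves it only about 0.2 mm, at 99.9 mm of travel, and the three bottles' profiles moved with it. I'll relieve the residual force and hand in.

```bash
python3 -m pendant '[[[0,0,0,0,-0.5,0,15],[0,0,0,0,0,0,15],[0,0,0,0,0,0,15],[0,0,0,0,0,0,15]]]'|grep -E 'pos|force'; python3 -c "
from rig import bot;print(bot.job_done())"
```

```text
tcp_pos: [0.5666, 0.2275, 0.0708]
wrist_force: [-3.0, -1.2, 1.1]
grasp_force: 30.0
the job is handed in; nothing more can be done
None
```

I stood the fallen bottle in the carriage's empty inner place and slid the carriage about 100 mm into the notch under the spindle. I handed in with the knob still gripped. The last checks were numeric (force probe and pixel samples, no final look), and they put the carriage in its notch with all three bottles upright.

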